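Secure the spares bin for sea with its press-to-free locking slider

TASK

Secure the sextant spares bin for sea. First push the tilted bin fully shut with the fingertips; then press down the orange pad in the middle of the locking slider to free its friction hold and, keeping it pressed, push the slider along its rail until it is up against the green stop. Let go so that the pad springs up; grasp nothing, and leave the sextant, protractor, chart weight and pocket level where they are.

Things in the scene. Friction and masses are not known exactly. Their poses are not given: they have to be found in the camera images.
- rack: Fixed grey steel rack, 130 mm deep (x), 250 wide (y); origin at its underside, x from front to back (away from the robot), y left. Its left part (own y -31 to 107 mm) holds the bin; the right has a blank front at own x = -39 mm. A 50 mm deep beam on top, centred on own x = 20 mm, carries the slider's rail along y, rail top 134 mm above the shelf.
- spares_bin (a joint): Tilt of the grey bin, rad: 0 is fully shut against a hard stop, grows as its top leans out towards the robot (it starts at 0.22 to 0.38). The hinge runs along the rack's y at own x = -40 mm, 16 mm above the shelf. The hinge is stiff: the bin stays where it is left and takes about 2 to 8 N at its lip to push shut.
- lip_edge (a point): Middle of the front edge of the bin's rounded steel lip, a bar 100 mm long (rack y), 10 mm high, standing 11 mm out from the bin's front. It lies 74 mm up from the hinge and 17 out: bin shut, it is 90 mm above the shelf, at rack x = -57 mm. Pushing it to the rack's +x shuts the bin. Below and before it is free space. The bin front's upper edge is 112 mm up when shut.
- lock_slider (a joint): Travel of the dark steel slider along the rack's +y, m: 0 parked at the right, starts at 0 to 0.02; the green stop arrests it between 0.07 and 0.105. Pad up, its friction hold resists about 16 N; pad pressed, it slides with 1 to 2 N. A steel tongue with a yellow band hangs from it and passes 3 mm in front of the shut bin's upper edge; with the bin open it would block it.
- pad_top (a point): Centre of the top of the orange spring pad in the slider's middle, 160 mm above the shelf when up. Pad 34 mm (rack x) by 50 (rack y); at each y end stands a dark ridge of the slider, 6 mm thick, 8 higher than the raised pad, inner faces 54 apart; the x sides are open. A finger on the pad can push the ridge ahead of it. The slider is 66 mm long (y), 44 deep (x).
- lock_pad (a joint): Depth to which the orange pad is pressed, m: 0 up, at most 0.008. The spring takes 5 N to start and about 8 N at the bottom; the friction hold is free from 0.002 on and grips again when the pad comes up.
- slider_nose (a point): Middle of the slider's left (+y) end face, 146 mm above the shelf; its axes are the rack's.
- stop_face (a point): Middle of the right (-y) face of the green stop with a white band, a rigid block 40 by 16 by 26 mm fixed on the rail to the left of the slider; its axes are the rack's. The slider is home when its nose touches this face.
- sextant: Blue sextant lying on the shelf, about 170 by 180 mm, 80 mm high, loose; origin at its underside. Leave alone.
- protractor: Black plastic half-round protractor, 150 mm wide, 4 mm thick, loose; origin at the middle of its straight side, underside. Leave alone.
- chart_weight: Round steel chart clamp weight with a knob, 54 mm diameter, 52 mm high, loose, beside the rack's left side; origin at its underside. Leave alone.
- pocket_level: Brass pocket level, 22 by 85 by 20 mm, loose, beside the rack's right side; origin at its underside. Leave alone.

How it is judged:
By the outcome, as a careful person would: the job done as asked, in the order asked, and still so for the second after the job is handed in, with the robot touching nothing.
It also fails if it takes over 43 s, if anything falls off the work surface, if the arm or the gripper's body presses on something with over 40 N, if the wrist force passes 120 N, or if a joint passes its speed limit or range.

ROBOT

A 6-joint arm with a two-finger parallel gripper is mounted at the origin on the work surface. World frame = base frame: x ahead of the robot, y to its left, z up, the work surface at z = 0. Lengths are in m, angles in degrees, forces in N, time in s.
With the tool pointing down it reaches from about 0.3 to 0.75 m from the base axis. Payload 8.5 kg.
Tool frame: the origin (TCP) lies at the very end of the fingers, on their centre line; the grasp point (between the pads) lies 19 mm behind it; z points along the fingers, y is the line along which they close (so a half turn about z gives the same grasp; the last joint's range is limited). The gripper opens to 85 mm and grips with 20 to 120 N. Pads are 22 mm wide; open, the fingers measure 114 mm over their backs; the gripper's body (76 mm by 85 mm) begins 54 mm behind the grasp point. The pads swing forward as they close: fully open they stand 13 mm farther back than shut.
Start: joints at [-12.336, 21.807, 74.336, -0, 83.858, -12.336], TCP at [0.55, 0, 0.231] pointing down, gripper open.
Joint ranges: [-178.18, 178.18], [-50.72, 133.34], [12.68, 142.11], [-81.47, 261.47], [9.98, 163.14], [-165.26, 165.26]. Speed limits (degrees/s): [136.94, 136.94, 180, 180, 180, 180].

INTERFACE

Orientations are given as a 3x3 rotation matrix whose columns are the frame's x, y, z axes.
In Python, from rig import env, imaging gives the robot as it stands. The module is installed in compiled form; this text tells all that it offers.
- The arm moves only by the tool arm_command, never from a script. Its arguments are lists of equal length, an entry for each row: "turn": the turn, a rotation vector about the tool's x, y, z in units of 5 degrees (1.0 is 5 degrees), a list of three; "xyz": the shift along the tool's x, y, z in units of 50 mm (1.0 is 50 mm), a list of three; "claw": the finger opening in mm, from 0 to 85.4. A call has 1 to 12 rows; each row shifts and turns the commanded pose from where the row before left it, along the tool's axes as they then stand; what a row does not reach is not made up. A row lasts 1/10 s, in which the tool goes at most 50 mm and 8.59 degrees, less where a joint would pass 70% of its speed; a pose out of reach is approached as far as the arm can. A call is refused whole if a number of a shift passes 1 or a number of a turn 1, either way. A call with a gripper value outside its range is refused whole. The fingers move at their own pace and stop on an object; "squeeze" is the grip in N (left out, the last holds). Time passes only in rows, so rows that do not move let the fingers close. It gives the time, the measured TCP pose, the force, the opening and the grip force at its end, in the units of the state.
- env.observe(): the state, without advancing time (a new reading comes with each control period).
- imaging.get_image(name): name is "scene" or "side" or "wrist"; returns (picture, depth): 420x560x3 uint8, blue, green, red; 420x560 float32, m along the optical axis (not along the pixel's ray), 0 where there is no reading.
- imaging.camera_info(name): a dict with "camera_matrix" (3x3 intrinsics, pixels), "rvec" (rotation vector, rad) and "tvec" (3), from world to camera coordinates, as OpenCV has them. Camera axes: x right, y down, z forward; pixel columns grow to the right and rows downward; lengths in m; the calibration is good to about 2 mm. A picture is of the moment at which its call begins: read the wrist's pose just before it. camera_info takes no time and is no camera call; for the wrist camera it gives the pose at the moment of the call.
- env.close_job(): hands the job in; it is judged then, once.
The state is a dict: "time_s": time; "q": joint angles; "qvel": joint speeds; "joint_efforts": joint torques, N m; "position": TCP position; "tool_rot": TCP orientation; "ft_force": force on the tool from outside, world axes, zero at the start; "wrist_torque": the same for the moment, N m; "grip_width": finger opening in m; "gripper_force": force on a finger pad.
Only numpy, scipy, OpenCV 4.12 (cv2) and the standard library are available. Lean on these libraries where they do the work, as an engineer would, in place of code of your own. Each camera call takes 0.05 s, during which the arm holds its last target. There are 200 camera calls.

## Working session

There is one attempt and no reset: what is moved stays moved. The work goes in short steps, Python scripts to look and compute and a tool call to move; the robot and the scene stay as the last step left them, time stands still between calls to the robot, and variables do not carry over. Pictures are saved under pics/ and viewed, at most 10 in all, crops included, and the job is handed in when it is done.

Besides the shell and the picture viewer there is one more tool, called after "Emit:" as name(argument=value, ...) on one line, values as JSON. arm_command: Moves the arm, as the interface text tells. Its arguments: {"type":"object","properties":{"turn":{"type":"array"},"xyz":{"type":"array"},"claw":{"type":"array"},"squeeze":{"type":"number"}},"required":["turn","xyz","claw"]}

```bash
mkdir -p pics
cat > h.py <<'E'
import numpy as np, cv2
from rig import env, imaging
def grab(n):
    im,d=imaging.get_image(n); ci=imaging.camera_info(n)
    return im,d,ci
def world(d,ci):
    K=np.array(ci["camera_matrix"]);R=cv2.Rodrigues(np.array(ci["rvec"],float))[0];t=np.array(ci["tvec"],float).ravel()
    v,u=np.mgrid[:d.shape[0],:d.shape[1]]
    c=np.stack([(u-K[0,2])/K[0,0]*d,(v-K[1,2])/K[1,1]*d,d],-1)
    return (c-t)@R
E
python3 - <<'E'
from h import *
for n in("scene","side"):
    im,d,ci=grab(n); np.savez("pics/%s.npz"%n,im=im,d=d,P=world(d,ci)); cv2.imwrite("pics/%s.png"%n,im)
s=env.observe();print(s["time_s"],s["position"],s["tool_rot"],s["ft_force"])
E
```

```text
0.1 [5.49737713e-01 6.09127502e-05 2.30763924e-01] [[-1.97143207e-06  9.99999170e-01 -1.28823692e-03]
 [ 9.99999968e-01  2.29913096e-06  2.54376382e-04]
 [ 2.54379133e-04 -1.28823637e-03 -9.99999138e-01]] [-0.10544319  0.33415693 -0.45254434]
```

View pics/scene.png

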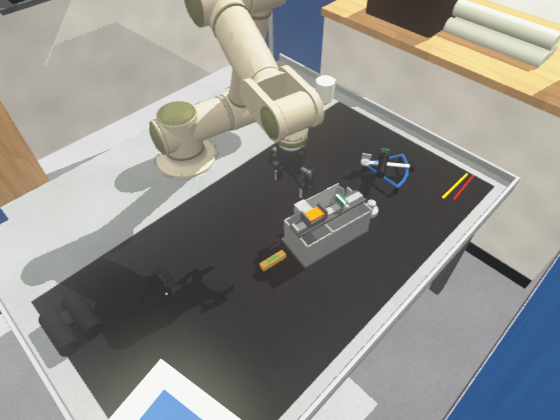

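View pics/side.png

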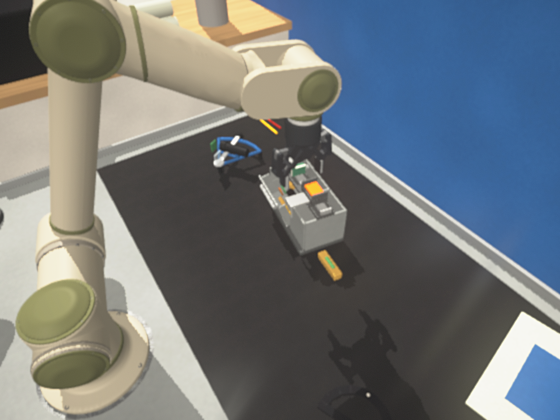

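The scene view shows the rack around (330,225), with the orange pad at (314,214) and the green stop at (342,200). In the side view the pad is at (314,188), the stop at (299,170), and the tilted bin's lip runs along the rack's left edge at about (265,180)-(300,245). Next I'll take enlarged crops and colour measurements.

Run:
```python
from h import *
a=np.load("pics/scene.npz");b=np.load("pics/side.npz")
c1=cv2.resize(a["im"][170:270,265:395],None,fx=4.5,fy=4.5,interpolation=cv2.INTER_CUBIC)
c2=cv2.resize(b["im"][145:285,245:365],None,fx=4.2,fy=4.2,interpolation=cv2.INTER_CUBIC)
cv2.imwrite("pics/c1.png",c1);cv2.imwrite("pics/c2.png",c2)
for n,f,(y0,y1,x0,x1) in(("scene",a,(170,270,265,395)),("side",b,(145,250,245,365))):
    im=f["im"];P=f["P"];H=cv2.cvtColor(im,cv2.COLOR_BGR2HSV);m=np.zeros(H.shape[:2],bool);m[y0:y1,x0:x1]=1
    for c,lo,hi in(("orange",5,20),("green",45,85),("yellow",21,34)):
        k=m&(H[...,0]>=lo)&(H[...,0]<=hi)&(H[...,1]>110)&(H[...,2]>60)&(f["d"]>0)
        p=P[k]
        if c!="yellow": p=p[p[:,2]>.1]
        if len(p):print(n,c,len(p),"med",np.median(p,0).round(4),"min",p.min(0).round(4),"max",p.max(0).round(4))
    p=P[m&(f["d"]>0)]; 
    k=(p[:,2]>.03)&(p[:,2]<.2); q=p[k]
    # top-edge footprint: walls
    r=cv2.minAreaRect((q[:,:2]*1000).astype(np.float32)); print(n,"rect",r, "z pct",np.percentile(q[:,2],[1,50,99]))
```

```text
scene orange 64 med [0.6256 0.0342 0.1581] min [ 0.5954 -0.0013  0.1483] max [0.6347 0.0569 0.168 ]
scene yellow 135 med [0.6111 0.0256 0.1594] min [ 0.5636 -0.1205  0.0029] max [0.6313 0.0491 0.1642]
scene rect ((622.2696533203125, 182.17922973632812), (452.8528137207031, 166.70555114746094), 84.4534683227539) z pct [0.03284985 0.10019819 0.16679477]
side orange 100 med [0.6015 0.0425 0.1591] min [0.5369 0.003  0.1094] max [0.6572 0.123  0.1713]
side yellow 107 med [0.6108 0.0325 0.1602] min [0.5942 0.0154 0.1573] max [0.6295 0.0524 0.1624]
side rect ((681.8280639648438, 158.41134643554688), (455.5233154296875, 393.30859375), 54.156028747558594) z pct [0.03113089 0.09977319 0.16746717]
```

View pics/c1.png

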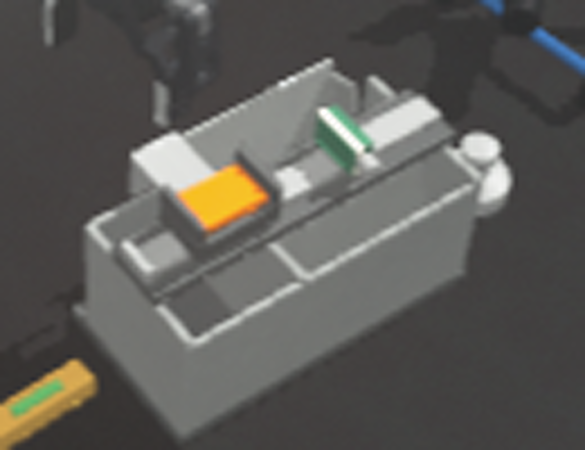

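View pics/c2.png

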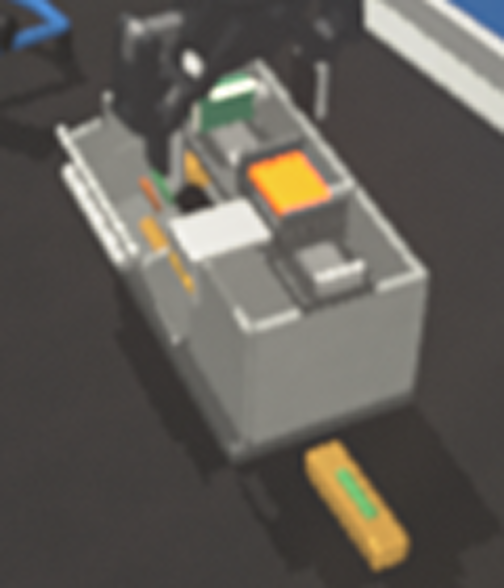

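In the scene crop the back face runs from about (195,343) to (475,180), the pad centre is at (222,198), and the stop's right face is at (335,140). In the side crop the lip runs from (65,170) to (125,260) and the pad is at (290,182). Next I'll fit planes to get the yaw.

```bash
cat > m.py <<'E'
from h import *
def polyP(f,poly,off,s):
    m=np.zeros(f["d"].shape,np.uint8);cv2.fillPoly(m,[np.int32(np.array(poly)/s+off)],1)
    return f["P"][(m>0)&(f["d"]>0)]
def vplane(p):
    for _ in range(5):
        c=p.mean(0);n=np.linalg.svd(p-c,full_matrices=False)[2][2];r=(p-c)@n
        p=p[abs(r)<2.5*r.std()+1e-4]
    return c,n,r.std(),len(p)
def padm(f,box):
    H=cv2.cvtColor(f["im"],cv2.COLOR_BGR2HSV);y0,y1,x0,x1=box;m=np.zeros(H.shape[:2],bool);m[y0:y1,x0:x1]=1
    return m&(H[...,0]>=5)&(H[...,0]<=30)&(H[...,1]>110)&(H[...,2]>120)
def rayz(ci,uv,z):
    K=np.array(ci["camera_matrix"]);R=cv2.Rodrigues(np.array(ci["rvec"],float))[0];t=np.array(ci["tvec"],float).ravel()
    C=-R.T@t;d=R.T@np.linalg.inv(K)@np.array([uv[0],uv[1],1.]);return C+d*(z-C[2])/d[2]
E
python3 - <<'E'
from m import *
a=np.load("pics/scene.npz");b=np.load("pics/side.npz")
for nm,p in(("back",polyP(a,[(205,360),(460,210),(455,265),(200,415)],(265,170),4.5)),
  ("right",polyP(b,[(262,338),(415,290),(405,385),(255,430)],(245,145),4.2)),
  ("rside_scene",polyP(a,[(97,245),(180,335),(175,415),(95,310)],(265,170),4.5)),
  ("blankfront",polyP(b,[(192,275),(235,330),(232,420),(195,360)],(245,145),4.2))):
    c,n,s,k=vplane(p);print(nm,c.round(4),n.round(3),"yaw",np.degrees(np.arctan2(n[1],n[0])).round(2),s.round(4),k)
for n,f,box in(("scene",a,(200,232,298,335)),("side",b,(175,200,298,330))):
    m=padm(f,box);v,u=np.nonzero(m);ci=imaging.camera_info(n)
    cn=max(cv2.findContours(m.astype(np.uint8),0,1)[0],key=cv2.contourArea)
    mu=cv2.moments(m.astype(np.uint8),True);uv=(mu["m10"]/mu["m00"],mu["m01"]/mu["m00"])
    print(n,uv,m.sum(),"pad ray",rayz(ci,uv,.16).round(4),"med z",np.median(f["P"][m],0).round(4))
cs,cd=imaging.camera_info("scene"),imaging.camera_info("side")
g=lambda c,x,y,z,off,s:print(rayz(c,(off[0]+x/s,off[1]+y/s),z).round(4))
print("stop top edge R (scene)");[g(cs,x,y,.160,(265,170),4.5) for x,y in((320,110),(363,157))]
print("lip ends side at z~.09,.085");[g(cd,x,y,.085,(245,145),4.2) for x,y in((65,175),(122,262))]
p=polyP(b,[(64,168),(74,165),(132,250),(122,262)],(245,145),4.2);print("lip pts",p.round(3)[::4])
for f,q,o,s in((a,[(322,118),(350,148),(345,160),(322,135)],(265,170),4.5),):
    p=polyP(f,q,o,s);print("stop",p.round(4))
E
```

```text
back [0.6825 0.0734 0.0597] [-0.982  0.188  0.008] yaw 169.14 0.0009 706
right [ 0.6012 -0.0325  0.0641] [0.189 0.982 0.   ] yaw 79.12 0.001 812
rside_scene [ 0.609  -0.0376  0.077 ] [ 0.187  0.982 -0.   ] yaw 79.2 0.0008 344
blankfront [0.5513 0.0263 0.0535] [-0.981  0.195 -0.001] yaw 168.78 0.0006 214
scene (314.4342857142857, 213.55428571428573) 175 pad ray [0.617 0.03  0.16 ] med z [0.6165 0.0306 0.1597]
side (313.0255102040816, 187.87244897959184) 196 pad ray [0.6107 0.0341 0.16  ] med z [0.6097 0.0349 0.1601]
stop top edge R (scene)
[0.6128 0.1301 0.16  ]
[0.6591 0.1184 0.16  ]
lip ends side at z~.09,.085
[0.5447 0.1911 0.085 ]
[0.5302 0.0975 0.085 ]
lip pts [[0.551 0.193 0.09 ]
 [0.552 0.189 0.089]
 [0.543 0.185 0.089]
 [0.544 0.182 0.087]
 [0.543 0.174 0.09 ]
 [0.543 0.169 0.089]
 [0.542 0.162 0.091]
 [0.542 0.161 0.088]
 [0.541 0.16  0.085]
 [0.539 0.152 0.089]
 [0.538 0.151 0.086]
 [0.536 0.125 0.107]
 [0.542 0.137 0.091]
 [0.533 0.116 0.108]
 [0.541 0.13  0.089]
 [0.539 0.127 0.089]
 [0.539 0.121 0.089]
 [0.538 0.12  0.087]
 [0.535 0.115 0.089]
 [0.53  0.113 0.089]
 [0.53 
[... 151 characters left out ...]
17]
 [0.6185 0.1238 0.1536]
 [0.6229 0.1224 0.1583]
 [0.6255 0.1238 0.1593]
 [0.6185 0.1245 0.1486]
 [0.6234 0.1226 0.154 ]
 [0.6272 0.1221 0.1575]
 [0.6297 0.1235 0.1583]
 [0.6196 0.1236 0.1458]
 [0.6236 0.1229 0.1494]
 [0.6271 0.123  0.1522]
 [0.6306 0.1229 0.1551]
 [0.6344 0.1225 0.1584]
 [0.6232 0.1243 0.1435]
 [0.6286 0.1216 0.15  ]
 [0.6319 0.1218 0.1525]
 [0.6366 0.12   0.1577]
 [0.6395 0.1208 0.1595]
 [0.6297 0.1207 0.1472]
 [0.6328 0.1212 0.1493]
 [0.6369 0.1203 0.1533]
 [0.6408 0.1196 0.157 ]
 [0.6426 0.1221 0.1564]
 [0.6346 0.1193 0.1478]
 [0.6364 0.1219 0.147 ]
 [0.6417 0.1191 0.1537]
 [0.6449 0.1195 0.156 ]
 [0.6373 0.1214 0.1437]
 [0.6431 0.1177 0.1515]
 [0.6426 0.1193 0.1453]]
```

Emit:
arm_command(turn=[[0, 0, 0.72], [0, 0, 0.72], [0, 0, 0.73], [0, 0, 0], [0, 0, 0], [0, 0, 0], [0, 0, 0], [0, 0, 0], [0, 0, 0], [0, 0, 0]], xyz=[[0, 0, 0], [0, 0, 0], [0, 0, 0], [0.49, -0.25, 0], [0.49, -0.25, 0], [0.49, -0.25, 0], [0.49, -0.25, 0], [0.49, -0.25, 0], [0.49, -0.25, 0], [0, 0, 0]], claw=[0, 0, 0, 0, 0, 0, 0, 0, 0, 0], squeeze=60)

```text
time_s: 1.1
position: [0.5028, 0.1609, 0.2311]
tool_rot: [[0.185, 0.983, -0.001], [0.983, -0.185, 0.001], [0.0, -0.001, -1.0]]
ft_force: [-0.5, -1.0, -0.7]
grip_width: -0.0002
gripper_force: 0.0
```

```bash
cat >> m.py <<'E'
ex=np.array([.982,-.188]);ey=np.array([.188,.982])
def st():
    s=env.observe();p=np.array(s["position"]);print("t",round(s["time_s"],2),"X %.4f Y %.4f z %.4f"%(p[:2]@ex,p[:2]@ey,p[2]),"F",np.round([s["ft_force"][:2]@ex,s["ft_force"][:2]@ey,s["ft_force"][2]],2),"w",s["grip_width"]);return s
E
python3 - <<'E'
from m import *
s=st();print(np.round(s["tool_rot"],3))
im,d,ci=grab("side");cv2.imwrite("pics/s2.png",cv2.resize(im[90:290,190:390],None,fx=3,fy=3,interpolation=cv2.INTER_CUBIC))
P=world(d,ci)
a=np.load("pics/scene.npz")["P"].reshape(-1,3);b=np.load("pics/side.npz")["P"].reshape(-1,3)
for q in(a,b):
    X=q[:,:2]@ex;Y=q[:,:2]@ey;k=(X>.38)&(X<.70)&(Y>.18)&(Y<.55)&(q[:,2]>.012)&(q[:,2]<.13)
    h,_,_=np.histogram2d(X[k],Y[k],[np.arange(.38,.71,.03),np.arange(.18,.56,.03)]);print(h.astype(int))
E
```

```text
t 1.1 X 0.4635 Y 0.2525 z 0.2311 F [-0.28 -1.06 -0.74] w -0.00019090506748348793
[[ 0.185  0.983 -0.001]
 [ 0.983 -0.185  0.001]
 [ 0.    -0.001 -1.   ]]
[[  0   0   0   0   0   0   0   0   0   0   0   0]
 [  0   0   0   0   0   0   0   0   0   0  89   8]
 [  0   0   0   0   0   0   0   0   0   0  32  45]
 [  0   0   0   0   0   0   0   0   0   0  19  44]
 [ 58  84 119 109  52   0   0   0   0   6  72  23]
 [  0   0   0   0  46   0   0   0   0   0  16  24]
 [  5  22   2  12  18   0   9   5   0   0   0  51]
 [ 78 125 108 124  99   0  53  34   0   0   0   1]
 [  9  11  10   8  80   0   7   2   0   0   0   0]
 [147 146 145 143 102   0   0   0   0   0   0   0]]
[[  0   0   0   0   0   0   0   0   0   0   0   0]
 [  0   0   0   0   0   0   0   0   0   0  99  11]
 [  0   0   0   0   0   0   0   0   0   0  21  48]
 [  6   9   7   9   0   0   0   0   0   0  25 116]
 [ 71  51  41  33  64   0   0   0   0   1  87  24]
 [ 17   0  39  59 206   0   0   0   0   0   5  22]
 [ 38  46  62  73  37   0   0   0   0   0   0  49]
 [  0  14  13  34   6   0   0   0   0   0   0   0]
 [  0   0   0   0   8   0   0   0   0   0   0   0]
 [ 35  47  34  55  33   0   0   0   0   0   0   0]]
```

View pics/s2.png

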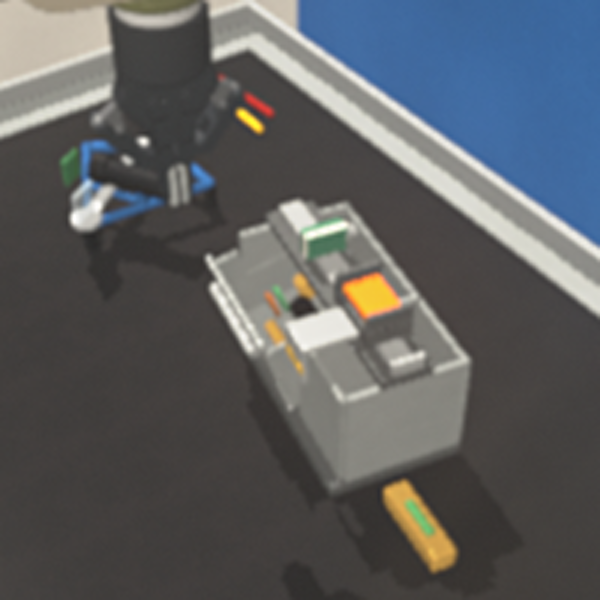

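The fingers hang above the free space in front of the lip, which runs from (212,285) to (258,348) in the crop. The sextant is well clear, so I'm going down.

Emit:
arm_command(turn=[[0, 0, 0], [0, 0, 0], [0, 0, 0], [0, 0, 0], [0, 0, 0], [0, 0, 0], [0, 0, 0], [0, 0, 0], [0, 0, 0], [0, 0, 0], [0, 0, 0], [0, 0, 0]], xyz=[[0, 0, 0.4], [0, 0, 0.5], [0, 0, 0.5], [0, 0, 0.5], [0, 0, 0.5], [0, 0, 0.5], [0, 0, 0.3], [0, 0, 0], [0, 0.1, 0], [0, 0.1, 0], [0, 0.1, 0], [0, 0.1, 0]], claw=[0, 0, 0, 0, 0, 0, 0, 0, 0, 0, 0, 0])

```text
time_s: 2.35
position: [0.5245, 0.1546, 0.0719]
tool_rot: [[0.188, 0.982, 0.001], [0.982, -0.188, 0.0], [0.0, 0.001, -1.0]]
ft_force: [-0.2, 0.4, 0.6]
grip_width: 0.0001
gripper_force: 0.0
```

```bash
python3 -c "
from m import *
st()"
```

```text
t 2.35 X 0.4860 Y 0.2504 z 0.0719 F [-0.29  0.31  0.65] w 0.00010914285068152641
```

Emit:
arm_command(turn=[[0, 0, 0], [0, 0, 0], [0, 0, 0], [0, 0, 0]], xyz=[[0, 0.08, 0], [0, 0.08, 0], [0, 0.08, 0], [0, 0.04, 0]], claw=[0, 0, 0, 0])

```text
time_s: 2.75
position: [0.5377, 0.152, 0.0714]
tool_rot: [[0.188, 0.982, 0.0], [0.982, -0.188, -0.0], [0.0, 0.0, -1.0]]
ft_force: [-3.2, 1.0, 2.2]
grip_width: -0.0004
gripper_force: 1.6
```

```bash
python3 -c "
from m import *
st()"
```

```text
t 2.75 X 0.4995 Y 0.2504 z 0.0714 F [-3.33  0.39  2.22] w -0.0004358265767425062
```

Emit:
arm_command(turn=[[0, 0, 0], [0, 0, 0], [0, 0, 0], [0, 0, 0]], xyz=[[0, 0.03, 0], [0, 0.03, 0], [0, 0.02, 0], [0, 0.02, 0]], claw=[0, 0, 0, 0])

```text
time_s: 3.15
position: [0.5424, 0.1511, 0.0713]
tool_rot: [[0.188, 0.982, 0.0], [0.982, -0.188, 0.0], [0.0, 0.0, -1.0]]
ft_force: [-3.4, 0.2, 1.7]
grip_width: 0.0001
gripper_force: 1.4
```

Emit:
arm_command(turn=[[0, 0, 0], [0, 0, 0], [0, 0, 0]], xyz=[[0, 0.02, 0], [0, 0.02, 0], [0, 0.02, 0]], claw=[0, 0, 0])

```text
time_s: 3.45
position: [0.5449, 0.1506, 0.0713]
tool_rot: [[0.188, 0.982, -0.001], [0.982, -0.188, 0.0], [-0.0, -0.001, -1.0]]
ft_force: [-6.0, 1.1, 4.7]
grip_width: 0.0002
gripper_force: 3.5
```

Emit:
arm_command(turn=[[0, 0, 0], [0, 0, 0]], xyz=[[0, 0.02, 0], [0, 0.02, 0]], claw=[0, 0])

```text
time_s: 3.65
position: [0.5451, 0.1506, 0.0712]
tool_rot: [[0.188, 0.982, -0.005], [0.982, -0.188, 0.0], [-0.001, -0.005, -1.0]]
ft_force: [-15.0, 1.6, 9.9]
grip_width: 0.0001
gripper_force: 7.6
```

Emit:
arm_command(turn=[[0, 0, 0], [0, 0, 0]], xyz=[[0, 0.02, 0], [0, 0.0, 0]], claw=[0, 0])

```text
time_s: 3.85
position: [0.5452, 0.1506, 0.0712]
tool_rot: [[0.188, 0.982, -0.007], [0.982, -0.188, 0.0], [-0.001, -0.007, -1.0]]
ft_force: [-16.7, 2.6, 10.6]
grip_width: 0.0001
gripper_force: 8.3
```

The force rose sharply with no further travel, so the bin is hard against its stop. Backing off and rising.

Emit:
arm_command(turn=[[0, 0, 0], [0, 0, 0], [0, 0, 0], [0, 0, 0], [0, 0, 0], [0, 0, 0], [0, 0, 0], [0, 0, 0], [0, 0, 0], [0, 0, 0], [0, 0, 0]], xyz=[[0, -0.2, 0], [0, -0.4, 0], [0, -0.3, 0], [0, 0, -0.4], [0, 0, -0.5], [0, 0, -0.5], [0, 0, -0.5], [0, 0, -0.5], [0, 0, -0.5], [0, 0, -0.1], [0, 0, 0]], claw=[0, 0, 0, 0, 0, 0, 0, 0, 0, 0, 0])

```text
time_s: 4.95
position: [0.5043, 0.1585, 0.2215]
tool_rot: [[0.188, 0.982, 0.002], [0.982, -0.188, 0.0], [0.0, 0.002, -1.0]]
ft_force: [0.6, -0.1, -0.4]
grip_width: -0.0001
gripper_force: 0.0
```

Run:
```python
from m import *
s=st();print(np.round(s["tool_rot"],3))
for n,box in(("scene",(200,232,298,335)),("side",(175,200,298,330))):
    im,d,ci=grab(n);f=dict(im=im,d=d,P=world(d,ci));m=padm(f,box);mu=cv2.moments(m.astype(np.uint8),True)
    r=rayz(ci,(mu["m10"]/mu["m00"],mu["m01"]/mu["m00"]),.16);print(n,r[:2]@ex,r[:2]@ey)
    if n=="side":cv2.imwrite("pics/s3.png",cv2.resize(im[135:285,235:385],None,fx=4,fy=4,interpolation=cv2.INTER_CUBIC))
```

```text
t 4.95 X 0.4655 Y 0.2504 z 0.2215 F [ 0.64  0.02 -0.45] w -9.746837734175656e-05
[[ 0.188  0.982  0.002]
 [ 0.982 -0.188  0.   ]
 [ 0.     0.002 -1.   ]]
scene 0.6002297191598341 0.14556492086189
side 0.5932748792792235 0.14824563624303055
```

View pics/s3.png

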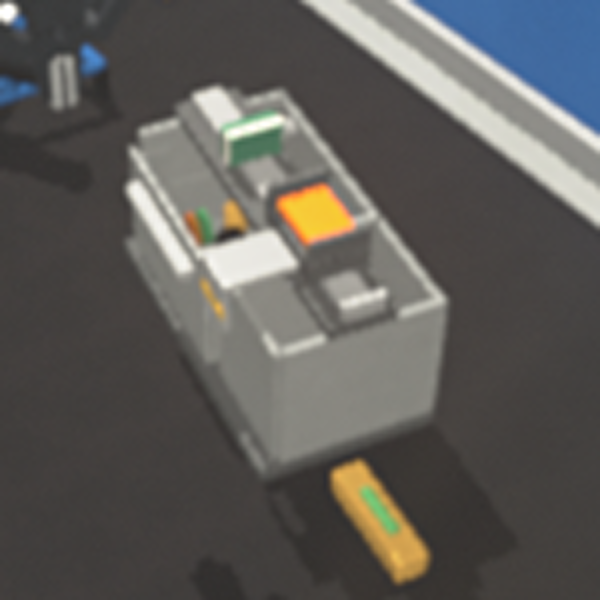

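The bin is now upright and shut, with its lip from (135,190) to (185,265); the yellow tongue at (212,298) is free to pass. Moving over the pad.

Emit:
arm_command(turn=[[0, 0, 0], [0, 0, 0], [0, 0, 0], [0, 0, 0], [0, 0, 0], [0, 0, 0], [0, 0, 0], [0, 0, 0], [0, 0, 0], [0, 0, 0], [0, 0, 0]], xyz=[[-0.32, 0.44, 0], [-0.32, 0.44, 0], [-0.32, 0.44, 0], [-0.32, 0.44, 0], [-0.32, 0.44, 0], [-0.31, 0.43, 0], [0, 0, 0], [0, 0, 0.4], [0, 0, 0.4], [0, 0, 0.2], [0, 0, 0]], claw=[0, 0, 0, 0, 0, 0, 0, 0, 0, 0, 0])

```text
time_s: 6.15
position: [0.6142, 0.0404, 0.1694]
tool_rot: [[0.188, 0.982, -0.004], [0.982, -0.188, 0.001], [-0.0, -0.004, -1.0]]
ft_force: [0.4, -0.0, 1.3]
grip_width: -0.0002
gripper_force: 0.0
```

Run:
```python
from m import *
st()
im,d,ci=grab("side");a=im[150:240,260:360]
im,d,ci=grab("scene");b=im[160:250,270:370]
cv2.imwrite("pics/s4.png",cv2.resize(np.hstack([a,b]),None,fx=4,fy=4,interpolation=cv2.INTER_CUBIC))
```

```text
t 6.15 X 0.5956 Y 0.1551 z 0.1694 F [0.39 0.07 1.29] w -0.0001751575312247601
```

View pics/s4.png

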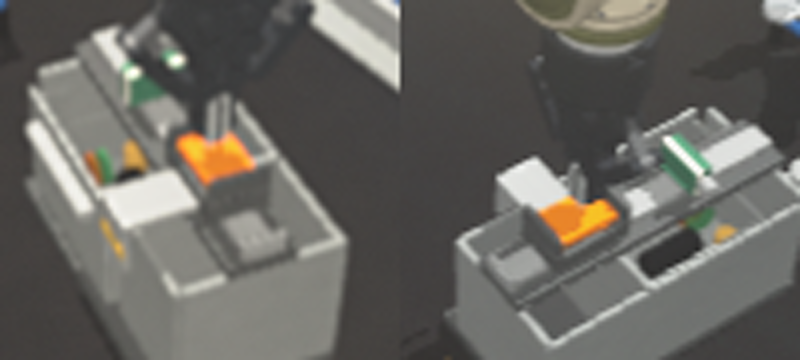

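The fingertips hover over the pad between the ridges, at (220,120) over the pad at (215,155) in the left half. Pressing down.

Emit:
arm_command(turn=[[0, 0, 0], [0, 0, 0], [0, 0, 0], [0, 0, 0], [0, 0, 0], [0, 0, 0]], xyz=[[0, 0, 0.06], [0, 0, 0.06], [0, 0, 0.05], [0, 0, 0.04], [0, 0, 0.04], [0, 0, 0]], claw=[0, 0, 0, 0, 0, 0])

```text
time_s: 6.85
position: [0.6152, 0.0399, 0.1591]
tool_rot: [[0.188, 0.982, 0.0], [0.982, -0.188, -0.0], [-0.0, 0.0, -1.0]]
ft_force: [-1.4, 0.9, 3.5]
grip_width: 0.0002
gripper_force: 1.8
```

Emit:
arm_command(turn=[[0, 0, 0], [0, 0, 0], [0, 0, 0], [0, 0, 0]], xyz=[[0, 0, 0.04], [0, 0, 0.04], [0, 0, 0.02], [0, 0, 0]], claw=[0, 0, 0, 0])

```text
time_s: 7.25
position: [0.6152, 0.04, 0.1544]
tool_rot: [[0.188, 0.982, 0.001], [0.982, -0.188, -0.0], [0.0, 0.001, -1.0]]
ft_force: [-2.1, 0.1, 6.6]
grip_width: 0.0001
gripper_force: 3.2
```

The pad is down about 5 mm at 6.6 N. Sliding towards the stop.

Emit:
arm_command(turn=[[0, 0, 0], [0, 0, 0], [0, 0, 0], [0, 0, 0], [0, 0, 0], [0, 0, 0], [0, 0, 0], [0, 0, 0]], xyz=[[0.06, 0, 0], [0.08, 0, 0], [0.1, 0, 0], [0.1, 0, 0], [0.1, 0, 0], [0.1, 0, 0], [0.1, 0, 0], [0.06, 0, 0]], claw=[0, 0, 0, 0, 0, 0, 0, 0])

```text
time_s: 8.05
position: [0.6219, 0.0746, 0.1546]
tool_rot: [[0.188, 0.982, 0.001], [0.982, -0.188, -0.0], [-0.0, 0.001, -1.0]]
ft_force: [-1.7, -0.8, 6.2]
grip_width: -0.0002
gripper_force: 3.2
```

```bash
python3 -c "
from m import *
st()"
```

```text
t 8.05 X 0.5967 Y 0.1902 z 0.1546 F [-1.5  -1.14  6.21] w -0.0001761541301191865
```

Emit:
arm_command(turn=[[0, 0, 0], [0, 0, 0], [0, 0, 0], [0, 0, 0], [0, 0, 0], [0, 0, 0]], xyz=[[0.08, 0, 0], [0.08, 0, 0], [0.06, 0, 0], [0.06, 0, 0], [0.04, 0, 0], [0.04, 0, 0]], claw=[0, 0, 0, 0, 0, 0])

```text
time_s: 8.65
position: [0.6252, 0.092, 0.1545]
tool_rot: [[0.188, 0.982, 0.001], [0.982, -0.188, -0.0], [-0.0, 0.001, -1.0]]
ft_force: [-2.4, -0.3, 6.5]
grip_width: 0.0003
gripper_force: 3.2
```

```bash
python3 -c "
from m import *
st()"
```

```text
t 8.65 X 0.5967 Y 0.2079 z 0.1545 F [-2.32 -0.79  6.46] w 0.000340927459991102
```

Emit:
arm_command(turn=[[0, 0, 0], [0, 0, 0], [0, 0, 0], [0, 0, 0]], xyz=[[0.04, 0, 0], [0.04, 0, 0], [0.04, 0, 0], [0.02, 0, 0]], claw=[0, 0, 0, 0])

```text
time_s: 9.05
position: [0.6266, 0.099, 0.1545]
tool_rot: [[0.188, 0.982, 0.001], [0.982, -0.188, -0.0], [-0.0, 0.001, -1.0]]
ft_force: [-2.4, 0.1, 6.6]
grip_width: -0.0001
gripper_force: 3.2
```

Emit:
arm_command(turn=[[0, 0, 0], [0, 0, 0], [0, 0, 0]], xyz=[[0.03, 0, 0], [0.03, 0, 0], [0.03, 0, 0]], claw=[0, 0, 0])

```text
time_s: 9.35
position: [0.6278, 0.1024, 0.1547]
tool_rot: [[0.189, 0.982, 0.002], [0.982, -0.189, -0.002], [-0.001, 0.002, -1.0]]
ft_force: [-1.1, -4.0, 6.9]
grip_width: -0.0001
gripper_force: 3.2
```

Emit:
arm_command(turn=[[0, 0, 0], [0, 0, 0], [0, 0, 0]], xyz=[[0.03, 0, 0], [0.03, 0, 0], [0, 0, 0]], claw=[0, 0, 0])

```text
time_s: 9.65
position: [0.6285, 0.1055, 0.1547]
tool_rot: [[0.189, 0.982, 0.002], [0.982, -0.189, -0.001], [-0.001, 0.002, -1.0]]
ft_force: [-0.2, -3.2, 6.0]
grip_width: -0.0001
gripper_force: 3.2
```

```bash
python3 -c "
from m import *
st()"
```

```text
t 9.65 X 0.5973 Y 0.2218 z 0.1547 F [ 0.38 -3.18  5.97] w -0.00012809379097280624
```

Emit:
arm_command(turn=[[0, 0, 0], [0, 0, 0], [0, 0, 0]], xyz=[[0.03, 0, 0], [0.03, 0, 0], [0, 0, 0]], claw=[0, 0, 0])

```text
time_s: 9.95
position: [0.6288, 0.1074, 0.1547]
tool_rot: [[0.189, 0.982, 0.001], [0.982, -0.189, -0.003], [-0.003, 0.002, -1.0]]
ft_force: [-2.3, -7.6, 6.4]
grip_width: -0.0001
gripper_force: 6.6
```

Emit:
arm_command(turn=[[0, 0, 0], [0, 0, 0], [0, 0, 0]], xyz=[[0.03, 0, 0], [0.03, 0, 0], [0, 0, 0]], claw=[0, 0, 0])

```text
time_s: 10.25
position: [0.6289, 0.1075, 0.1548]
tool_rot: [[0.191, 0.982, -0.001], [0.982, -0.191, -0.009], [-0.009, 0.001, -1.0]]
ft_force: [-7.3, -21.2, 9.5]
grip_width: -0.0002
gripper_force: 12.8
```

The force jumped with no further motion, so the slider is against the stop. I'll ease some of the side load, keeping it against the ridge, then lift straight up.

Emit:
arm_command(turn=[[0, 0, 0], [0, 0, 0], [0, 0, 0], [0, 0, 0], [0, 0, 0], [0, 0, 0], [0, 0, 0], [0, 0, 0], [0, 0, 0], [0, 0, 0]], xyz=[[-0.03, 0, 0], [0, 0, -0.06], [0, 0, -0.06], [0, 0, -0.06], [0, 0, -0.1], [0, 0, -0.2], [0, 0, -0.4], [0, 0, -0.5], [0, 0, -0.5], [0, 0, 0]], claw=[0, 0, 0, 0, 0, 0, 0, 0, 0, 0])

```text
time_s: 11.25
position: [0.6299, 0.111, 0.2521]
tool_rot: [[0.188, 0.982, 0.008], [0.982, -0.188, 0.0], [0.002, 0.008, -1.0]]
ft_force: [-0.4, 0.4, -0.0]
grip_width: -0.0001
gripper_force: 0.0
```

Emit:
arm_command(turn=[[0, 0, 0], [0, 0, 0], [0, 0, 0], [0, 0, 0], [0, 0, 0]], xyz=[[0, -0.4, -0.3], [0, -0.5, 0], [0, -0.5, 0], [0, -0.5, 0], [0, 0, 0]], claw=[0, 0, 0, 0, 0])

```text
time_s: 11.75
position: [0.5332, 0.1294, 0.2632]
tool_rot: [[0.187, 0.982, -0.0], [0.982, -0.187, 0.0], [0.0, -0.0, -1.0]]
ft_force: [0.2, 0.8, 1.0]
grip_width: 0.0004
gripper_force: 0.0
```

Run:
```python
from m import *
st()
im,d,ci=grab("side");a=im[150:240,260:360]
f=dict(im=im,d=d,P=world(d,ci));m=padm(f,(160,190,285,325));print("pad",np.median(f["P"][m],0),m.sum())
im,d,ci=grab("scene");b=im[160:250,290:390]
f=dict(im=im,d=d,P=world(d,ci));m=padm(f,(190,225,315,355));print("pad",np.median(f["P"][m],0),m.sum())
cv2.imwrite("pics/s5.png",cv2.resize(np.hstack([a,b]),None,fx=4,fy=4,interpolation=cv2.INTER_CUBIC))
```

```text
t 11.75 X 0.4993 Y 0.2274 z 0.2632 F [0.08 0.84 1.03] w 0.0004128006246644919
pad [0.62142193 0.09528069 0.15987554] 177
pad [0.63046749 0.09201466 0.15957805] 178
```

View pics/s5.png

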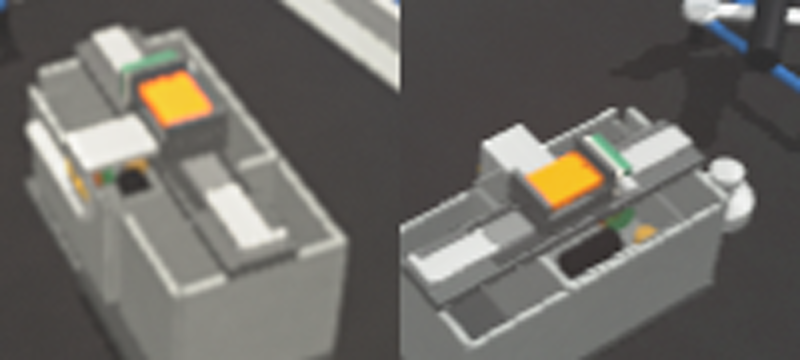

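The slider's nose is against the green stop (ridge at (165,85) left, (590,165) right). The pad is back up at z = 0.160 and the bin is shut. Handing in.

```bash
python3 -c "
from rig import env
print(env.close_job())"
```

```text
the job is handed in; nothing more can be done
None
```

The job is handed in, with no verdict returned: the bin is fully shut, the slider is up against the green stop, the pad has sprung up, nothing was grasped, and the loose items were left alone.

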